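# Zero a click-stop indexing head, count five clicks, lock it

## Robot

A 7-joint arm with a two-finger parallel gripper is mounted at the origin on the work surface. World frame = base frame: x ahead of the robot, y to its left, z up, the work surface at z = 0. Lengths are in m, angles in rad, forces in N, time in s.
With the tool pointing down it reaches from about 0.4 to 0.875 m from the base axis. Payload 19.3 kg.
Tool frame: the origin (TCP) lies at the very end of the fingers, on their centre line; the grasp point (between the pads) lies 19 mm behind it; z points along the fingers, y is the direction in which the jaws open and shut (so a half turn about z gives the same grasp; the last joint's range is limited). The gripper opens to 85 mm and grips with 20 to 120 N. Pads are 22 mm wide; open, the fingers measure 114 mm over their backs; the gripper's body (76 mm by 85 mm) begins 54 mm behind the grasp point. The pads swing forward as they close: fully open they stand 13 mm farther back than shut.
Start: joints at [-1.213, 0.521, -0.036, 1.599, 0.021, 1.021, -0.113], TCP at [0.259, 0.569, 0.231] pointing down, gripper open.
Joint ranges: [-2.91, 2.91], [-0.3, 2.13], [-1.5, 1.42], [0.17, 2.43], [-1.26, 4.41], [0.16, 1.93], [-2.52, 2.52]. Speed limits (rad/s): [1.89, 1.89, 2.39, 2.39, 3.01, 3.01, 3.01].

## Interface

Orientations are given as [roll, pitch, yaw] about the fixed x, y, z axes, in that order (R = Rz(yaw) Ry(pitch) Rx(roll)).
In Python, from workcell import bot, grab_frame, calibration, workorder gives the robot as it stands.
- The arm moves only by the tool move_arm, never from a script. Its arguments are lists of equal length, an entry for each row: "jaw": the closure in counts, from 0 (fully open) to 255 (shut); "dp": the shift along the tool's x, y, z in units of 800 mm (1.0 is 800 mm), a list of three; "rotation": the turn, a rotation vector about the tool's x, y, z in units of pi rad (1.0 is pi rad), a list of three. In form: {"jaw": [jaw, ...], "dp": [[dx, dy, dz], ...], "rotation": [[rx, ry, rz], ...]}. A call has 1 to 10 rows; each row shifts and turns the commanded pose from where the row before left it, along the tool's axes as they then stand; what a row does not reach is not made up. A row lasts 1/8 s, in which the tool goes at most 62.5 mm and 10.7 degrees, less where a joint would pass 70% of its speed; a pose out of reach is approached as far as the arm can. A call with a number of a shift or a turn outside -1 to 1 is refused whole. A call with a gripper value outside its range is refused whole. The fingers move at their own pace and stop on an object; "squeeze" is the grip in N (left out, the last holds). Time passes only in rows, so rows that do not move let the fingers close. It gives the time, the measured TCP pose, the force and the opening at its end, in the units of the state.
- bot.observe(): the state, without advancing time (a new reading comes with each control period).
- grab_frame(name): name is "scene" or "top" or "wrist"; returns the picture (384x512x3 uint8, blue, green, red); there is no depth.
- calibration(name): a dict with "camera_matrix" (3x3 intrinsics, pixels), "T" (4x4, takes a point from camera to world coordinates). Camera axes: x right, y down, z forward; pixel columns grow to the right and rows downward; lengths in m; the calibration is good to about 2 mm. A picture is of the moment at which its call begins: read the wrist's pose just before it. calibration takes no time and is no camera call; for the wrist camera it gives the pose at the moment of the call.
- workorder.job_done(): hands the job in, once; it reports no verdict.
The state is a dict: "clock": time; "qpos": joint angles; "qd": joint speeds; "joint_efforts": joint torques, N m; "position": TCP position; "tool_rot": TCP orientation; "force": force on the tool from outside, world axes, zero at the start; "moment": the same for the moment, N m; "grip_width": finger opening in m.
Only numpy, scipy, OpenCV 4.12 (cv2) and the standard library are available. Lean on these libraries where they do the work, as an engineer would, in place of code of your own. Each camera call takes 0.05 s, during which the arm holds its last target. There are 200 camera calls.

## Task

Zero the jeweller's indexing head: take the upright turquoise handle, wind the dial anticlockwise (seen from above) until it comes gently up against its stop, then turn it clockwise exactly five clicks, counting them by feel. Then slide the black-posted lock bolt fully home towards the dial so that it locks there, and let go. Force neither the dial against its stop nor the bolt against the dial, and leave the other things on the bench alone.

Things in the scene. Friction and masses are not known exactly. Their poses are not given: they have to be found in the camera images.
- head: Fixed indexing head: white housing 130 x 130 mm on a dark foot 150 x 150 mm, top 52 mm above the table; an aluminium bolt track, 44 mm wide, 34 mm high, sticks out of its -y side to 132 mm from the centre. Origin: on the table, exactly below the dial's vertical axis; z up. Placed and turned differently each time.
- dial: Round aluminium dial, 124 mm across, 58 to 66 mm above the table, with a brass bezel and stones in the middle (up to 80 mm above the table). Origin on its axis at its underside, x towards the handle. It is fitted on hidden clockwork at another angle each time, so its angle does not tell the clicks. It starts in a notch one to four clicks clockwise of its stop.
- dial_axis (a point): Point on the dial axis, 66 mm up. Clicks: hidden notches, UNEVENLY spaced 20 to 30 degrees apart. Force at the handle: as a notch is left, resistance jumps to 1.5 to 6 N, falls to nothing at the crest midway, then it pulls onwards with 2 to 12 N until the next notch. Released near a notch, the dial settles in it. The first bump clockwise from the stop is click one.
- handle (a point): The turquoise handle on the dial: an upright round post 14 mm in diameter, 66 to 111 mm above the table, its axis 50 mm from the dial's axis. This point lies on the post's axis, 98 mm above the table. Rigid with the dial, but round: a grip of 20 to 30 N holds it without the fingers turning with it; going round off-centre adds a steady drag of 1 to 3 N.
- stop: Hidden sprung stop pin in the head, 28 mm from the dial's axis, met at the anticlockwise end. Between it and click one the dial runs free for 0 to 50 degrees, different each time. Force on the pin = 1.8 x force at the handle; it gives 0.8 mm of handle travel per N at the handle. 4 to 12 N at the handle held 0.1 s is enough; above 30 N on the pin it is forced. Its pose tells nothing of the dial.
- lock: Lock bolt: steel carriage 26 x 26 x 10 mm with an upright black post, 14 mm diameter, 45 to 95 mm above the table. Origin on the post's axis. Slides along the head's +y with 2 N friction, stays where left: head y = -106 mm as it starts (drawn back), -90 mm fully home. Enters only with the dial in the fifth notch; else it meets metal after 8 mm: never press it there above 15 N.
- lock_grip (a point): On the axis of the bolt's black post, 75 mm above the table, at the height to grip it.
- pliers: Bystander: mint and dark grey pliers, 145 mm long, lying on the table. Origin: at the rivet, on the table.
- cutters: Bystander: mint and dark grey cutters, 120 mm long, lying on the table. Origin: at the rivet, on the table.
- heart: Bystander: a white heart bead, about 27 mm, 10 mm thick, lying near the head on the side towards the robot. Origin: its underside.
- black_bead: Bystander: a round black bead, 24 mm across and 8 mm thick, on the head's +y side. Origin: its underside.
- bangle: Bystander: a brass ring, 66 mm across and 7 mm high, lying beyond the head. Origin: its centre, on the table.
- bead_bowl: Bystander: a white bowl, 100 mm across and 32 mm high. Origin: its underside.
- bead_jar: Bystander: a turquoise jar with a brass lid, 52 mm across and 70 mm high. Origin: its underside.

How it is judged:
By the outcome, as a careful person would: the job done as asked, in the order asked, and still so for the second after the job is handed in, with the robot touching nothing.
It also fails if it takes over 72 s, if anything falls off the work surface, if the arm or the gripper's body presses on something with over 40 N, if the wrist force passes 120 N, or if a joint passes its speed limit or range.

## Working session

There is one attempt and no reset: what is moved stays moved. The work goes in short steps, Python scripts to look and compute and a tool call to move; the robot and the scene stay as the last step left them, time stands still between calls to the robot, and variables do not carry over. Pictures are saved under pics/ and viewed, about 8 in all and at most 12, crops included, and the job is handed in when it is done.

Besides the shell and the picture viewer there is one more tool, called after ">>>" as name(argument=value, ...) on one line, values as JSON. move_arm: Moves the arm, as the interface text tells. Shifts and turns lie within -1 to 1; 1 stands for 800 mm of shift or pi rad of turn. Its arguments: {"type":"object","properties":{"jaw":{"type":"array","items":{"type":"number"}},"dp":{"type":"array","items":{"type":"array","items":{"type":"number","minimum":-1,"maximum":1}}},"rotation":{"type":"array","items":{"type":"array","items":{"type":"number","minimum":-1,"maximum":1}}},"squeeze":{"type":"number"}},"required":["jaw","dp","rotation"]}

```bash
ls; mkdir -p pics; python3 - <<'E'
from workcell import bot, grab_frame, calibration
import cv2, numpy as np
print(bot.observe())
a=grab_frame("top");b=grab_frame("scene")
cv2.imwrite("pics/top.png",a);cv2.imwrite("pics/scene.png",b)
for n in("top","scene"):print(calibration(n))
cv2.imwrite("pics/both.png",cv2.resize(np.vstack([a,b]),(800,1200))[:,:])
E
```

```text
pics
{'clock': 0.0, 'qpos': array([-1.21320372,  0.52202059, -0.03634206,  1.59997387,  0.02124366,
        1.02108849, -0.11280869]), 'qd': array([ 0.00022015, -0.00102023, -0.00153676,  0.00037763, -0.00033029,
       -0.00010271, -0.0021707 ]), 'joint_efforts': array([ 5.30876889e-05, -9.27124214e+01,  1.98060460e+00, -3.69927549e+01,
        1.79512147e-02,  8.20808782e-03, -5.41333702e-05]), 'position': array([0.25919305, 0.56837195, 0.2307337 ]), 'tool_rot': array([-3.14049374e+00,  1.07389598e-04,  2.71381638e+00]), 'force': array([ 0.89865994, -0.00886028,  0.21231713]), 'moment': array([ 0.02536476,  0.00053385, -0.0074318 ]), 'grip_width': 0.08541984935720484}
{'camera_matrix': array([[422.9251704 ,   0.        , 253.90226922],
       [  0.        , 422.9251704 , 189.92129183],
       [  0.        ,   0.        ,   1.        ]]), 'T': array([[-0.0281927 , -0.99284304,  0.11605116,  0.45256445],
       [-0.99936843,  0.02548315, -0.02476597,  0.02727286],
       [ 0.02163137, -0.11667609, -0.99293443,  1.21353728],
       [ 0.        ,  0.        ,  0.        ,  1.        ]])}
{'camera_matrix': array([[363.42442582,   0.        , 252.70997001],
       [  0.        , 363.42442582, 196.31157081],
       [  0.        ,   0.        ,   1.        ]]), 'T': array([[-0.69923615,  0.51106522, -0.49988113,  1.11612707],
       [ 0.71481863,  0.48989053, -0.49904067,  0.52548633],
       [-0.0101553 , -0.70627162, -0.70786811,  0.83571136],
       [ 0.        ,  0.        ,  0.        ,  1.        ]])}
```

View pics/top.png

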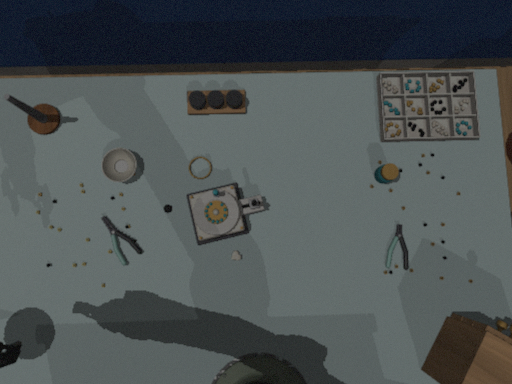

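View pics/scene.png

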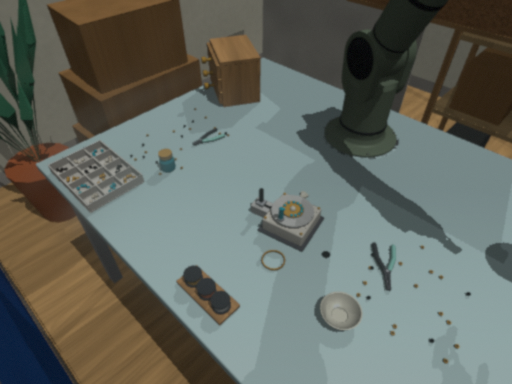

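The top view shows the head at about (217,213), with the turquoise handle near (216,192) and the bolt track to the right near (255,203). The scene view agrees. Next I take rough positions.

```bash
cat > h.py <<'E'
import cv2, numpy as np
from workcell import bot, grab_frame, calibration
from scipy.spatial.transform import Rotation as R
def cast(c,uv,z):
    K,T=c["camera_matrix"],c["T"]
    d=T[:3,:3]@np.linalg.solve(K,[uv[0],uv[1],1.]);o=T[:3,3]
    return o+d*(z-o[2])/d[2]
def proj(c,p):
    K,T=c["camera_matrix"],c["T"]
    q=K@(T[:3,:3].T@(np.asarray(p)-T[:3,3]));return q[:2]/q[2]
E
python3 - <<'E'
from h import *
a=cv2.imread("pics/top.png");c=calibration("top")
hsv=cv2.cvtColor(a,cv2.COLOR_BGR2HSV)
s=a[170:250,175:275];print(cast(c,(217,213),.066),cast(c,(255,203),.08),cast(c,(216,192),.1))
cv2.imwrite("pics/crop.png",cv2.resize(s,None,fx=8,fy=7.5,interpolation=cv2.INTER_CUBIC))
print(calibration("wrist"))
E
```

```text
[0.52630064 0.10042674 0.066     ] [ 0.54956756 -0.00295352  0.08      ] [0.57975042 0.09989664 0.1       ]
{'camera_matrix': array([[302.20178234,   0.        , 259.69325097],
       [  0.        , 302.20178234, 188.05114187],
       [  0.        ,   0.        ,   1.        ]]), 'T': array([[ 4.14395348e-01,  8.73556745e-01,  2.55294163e-01,
         1.94083582e-01],
       [ 9.10096935e-01, -3.97835799e-01, -1.15975195e-01,
         5.98137956e-01],
       [ 2.54243204e-04,  2.80402017e-01, -9.59882620e-01,
         3.72795638e-01],
       [ 0.00000000e+00,  0.00000000e+00,  0.00000000e+00,
         1.00000000e+00]])}
```

View pics/crop.png

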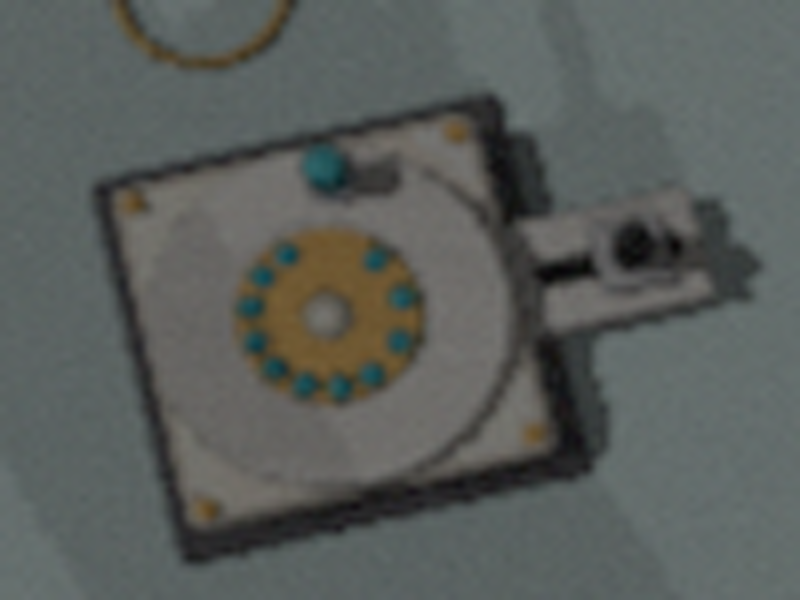

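>>> move_arm(jaw=[0,0,0,0,0,0,0,0,0,0], dp=[[-0.0603,-0.0369,0.005],[-0.0603,-0.0369,0.005],[-0.0603,-0.0369,0.005],[-0.0603,-0.0369,0.005],[-0.0603,-0.0369,0.005],[-0.0603,-0.0369,0.005],[-0.0603,-0.0369,0.005],[-0.0603,-0.0369,0.005],[-0.0603,-0.0369,0.005],[-0.0603,-0.0369,0.005]], rotation=[[0,0,0],[0,0,0],[0,0,0],[0,0,0],[0,0,0],[0,0,0],[0,0,0],[0,0,0],[0,0,0],[0,0,0]])

```text
clock: 1.35
position: [0.5765, 0.0983, 0.191]
tool_rot: [-3.142, -0.0, 2.714]
force: [-0.1, 0.2, 0.4]
grip_width: 0.085
```

>>> move_arm(jaw=[0,0,0,0,0,0,0,0,0,0], dp=[[0,0,0],[0,0,0],[0,0,0],[0,0,0],[0,0,0],[0,0,0],[0,0,0],[0,0,0],[0,0,0],[0,0,0]], rotation=[[0,0,0.057],[0,0,0.057],[0,0,0.057],[0,0,0.057],[0,0,0.057],[0,0,0.057],[0,0,0.057],[0,0,0.057],[0,0,0.057],[0,0,0.057]])

```text
clock: 2.6
position: [0.5756, 0.0999, 0.1911]
tool_rot: [-3.141, 0.0, 0.917]
force: [1.1, -0.0, -0.2]
grip_width: 0.0855
```

>>> move_arm(jaw=[0,0,0,0,0,0], dp=[[0,0,0],[0,0,0],[0,0,0],[0,0,0],[0,0,0],[0,0,0]], rotation=[[0,0,0.057],[0,0,0.057],[0,0,0.057],[0,0,0.057],[0,0,0.057],[0,0,0]])

```text
clock: 3.35
position: [0.5755, 0.1001, 0.1909]
tool_rot: [3.141, 0.001, 0.029]
force: [0.9, 0.3, -0.1]
grip_width: 0.0851
```

```bash
python3 - <<'E'
from h import *
s=bot.observe();print(s["qpos"].round(3),s["position"].round(4),s["tool_rot"].round(3))
c=calibration("wrist");a=grab_frame("wrist");np.savez("w1.npz",**c)
cv2.imwrite("pics/w1.png",a)
for p in [(.528,.102,.08),(.579,.1,.111),(.5496,-.003,.095)]:print(proj(c,p))
E
```

```text
[-0.785  0.633  0.774  1.778 -0.532  0.952 -1.331] [0.5755 0.1001 0.1909] [3.141e+00 1.000e-03 2.900e-02]
[256.30989179 234.89692745]
[260.22122816 191.40865951]
[380.55362521 222.50816064]
```

View pics/w1.png

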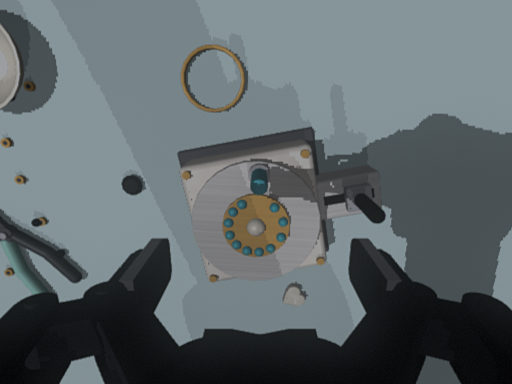

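The wrist view shows the dial centred near (256,225), the handle with its top at about (260,190), the black post with its top at (376,215), and four brass screws at (186,175), (305,153), (321,261) and (213,278).

```bash
python3 - <<'E'
from h import *
a=cv2.imread("pics/w1.png");c=dict(np.load("w1.npz"));hsv=cv2.cvtColor(a,cv2.COLOR_BGR2HSV)
br=cv2.inRange(hsv,(8,70,60),(30,255,255));tq=cv2.inRange(hsv,(80,90,20),(105,255,255))
def blobs(m,lo):
    n,l,s,ce=cv2.connectedComponentsWithStats(m)
    return [(ce[i].round(1),s[i]) for i in range(1,n) if s[i,4]>=lo and 150<ce[i][0]<400 and 130<ce[i][1]<300]
P=[]
for ce,s in blobs(br,6):
    print("br",ce,s)
    if s[4]<100:P.append(cast(c,ce,.053))
for ce,s in blobs(tq,20):print("tq",ce,s)
P=np.array(P);print(P.round(4))
for uv in [(186,175),(305,153),(321,261),(213,278)]:print(cast(c,uv,.053).round(4))
print("mean",np.mean([cast(c,u,.053) for u in [(186,175),(305,153),(321,261),(213,278)]],0))
print("bead",cast(c,(256,227),.079))
print("post",cast(c,(376,216),.095),"handle",cast(c,(260,189),.111))
E
```

```text
br [304.7 153.5] [301 150   8   8  56]
br [185.7 174.9] [182 171   9   9  54]
br [256.8 222.9] [ 222  194   68   63 2200]
br [319.9 260.8] [317 258   7   7  42]
br [212.6 278.1] [209 275   8   7  42]
tq [258.4 182. ] [251 169  16  25 305]
tq [241.4 203.9] [237 200   9   9  58]
tq [274.  207.3] [270 203   9   9  58]
tq [232.3 211.6] [229 208   8   8  55]
tq [227.9 222.4] [224 219   9   8  56]
tq [282.6 221.5] [279 218   8   8  53]
tq [229.4 234.7] [226 231   8   8  53]
tq [280.6 236.8] [277 233   8   8  53]
tq [236.1 244.3] [232 241   9   8  53]
tq [270. 248.] [266 245   9   7  49]
tq [246.4 250.3] [243 247   8   8  53]
tq [258.5 251.5] [255 248   8   8  52]
[[0.5996 0.059  0.053 ]
 [0.5757 0.1708 0.053 ]
 [0.488  0.0352 0.053 ]
 [0.4642 0.1468 0.053 ]]
[0.5756 0.1706 0.053 ]
[0.6001 0.0587 0.053 ]
[0.4878 0.0341 0.053 ]
[0.4643 0.1464 0.053 ]
mean [0.53194904 0.10244613 0.053     ]
bead [0.53535561 0.10248656 0.079     ]
post [0.55537376 0.00167076 0.095     ] handle [0.58092111 0.10022698 0.111     ]
```

>>> move_arm(jaw=[0,0,0,0,0,0], dp=[[0.008,0,0],[0,0,0.046],[0,0,0.046],[0,0,0.046],[0,0,0],[0,0,0]], rotation=[[0,0,0.028],[0,0,0],[0,0,0],[0,0,0],[0,0,0],[0,0,0]], squeeze=25)

```text
clock: 4.15
position: [0.5828, 0.0999, 0.0822]
tool_rot: [-3.141, -0.001, -0.059]
force: [0.0, -0.0, 1.2]
grip_width: 0.0856
```

```bash
python3 - <<'E'
from h import *
c=calibration("wrist");a=grab_frame("wrist");s=bot.observe();print(s["position"],s["tool_rot"],s["qpos"].round(2))
cv2.imwrite("pics/w2.png",a)
hsv=cv2.cvtColor(a,cv2.COLOR_BGR2HSV);tq=cv2.inRange(hsv,(80,90,20),(105,255,255))
print(proj(c,(.5818,.1001,.111)),proj(c,s["position"]))
E
```

```text
[0.58295508 0.10005175 0.08247611] [-3.14097795e+00 -1.77225485e-03 -5.91301043e-02] [-0.71  0.78  0.67  1.83 -0.68  0.77 -1.3 ]
[259.59262691 275.41860758] [259.65230397 242.67982752]
```

View pics/w2.png

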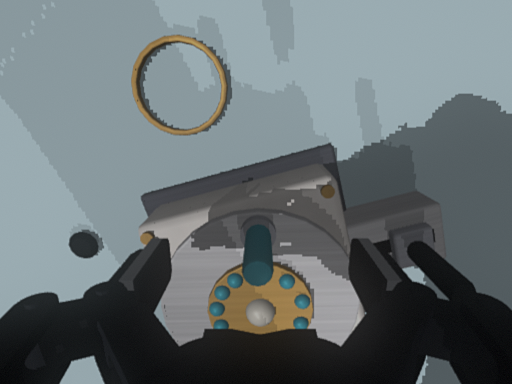

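The handle stands centred between the open fingers, with its top at about (258,273). Closing now.

>>> move_arm(jaw=[255,255,255,255,255,255,255,255], dp=[[0,0,0.003],[0,0,0],[0,0,0],[0,0,0],[0,0,0],[0,0,0],[0,0,0],[0,0,0]], rotation=[[0,0,0],[0,0,0],[0,0,0],[0,0,0],[0,0,0],[0,0,0],[0,0,0],[0,0,0]], squeeze=25)

```text
clock: 5.2
position: [0.5822, 0.0996, 0.0787]
tool_rot: [3.141, -0.0, -0.061]
force: [-1.0, -4.7, 4.8]
grip_width: 0.0132
```

>>> move_arm(jaw=[255,255], dp=[[0,-0.00218,0],[0,-0.00218,0]], rotation=[[0,0,-0.0111],[0,0,-0.0111]])

```text
clock: 5.45
position: [0.5823, 0.1033, 0.0787]
tool_rot: [3.141, -0.0, 0.01]
force: [-2.5, -2.4, 6.3]
grip_width: 0.0133
```

>>> move_arm(jaw=[255,255], dp=[[0,-0.00218,0],[0,-0.00218,0]], rotation=[[0,0,-0.0111],[0,0,-0.0111]])

```text
clock: 5.7
position: [0.5821, 0.107, 0.0786]
tool_rot: [-3.142, 0.0, 0.08]
force: [-2.2, -3.1, 6.9]
grip_width: 0.0131
```

>>> move_arm(jaw=[255,255], dp=[[0,-0.00218,0],[0,-0.00218,0]], rotation=[[0,0,-0.0111],[0,0,-0.0111]])

```text
clock: 5.95
position: [0.5817, 0.1107, 0.0786]
tool_rot: [-3.141, 0.0, 0.15]
force: [-3.7, -0.2, 6.9]
grip_width: 0.0133
```

>>> move_arm(jaw=[255,255], dp=[[0,-0.00218,0],[0,-0.00218,0]], rotation=[[0,0,-0.0111],[0,0,-0.0111]])

```text
clock: 6.2
position: [0.581, 0.1141, 0.0786]
tool_rot: [-3.141, 0.0, 0.22]
force: [-3.6, -5.1, 7.4]
grip_width: 0.0133
```

>>> move_arm(jaw=[255], dp=[[0,0,0]], rotation=[[0,0,0]])

```text
clock: 6.32
position: [0.581, 0.1142, 0.0786]
tool_rot: [-3.141, 0.0, 0.22]
force: [-3.3, -1.1, 7.2]
grip_width: 0.0131
```

>>> move_arm(jaw=[255], dp=[[0,-0.00218,0]], rotation=[[0,0,-0.0111]])

```text
clock: 6.45
position: [0.5808, 0.115, 0.0786]
tool_rot: [3.141, 0.0, 0.254]
force: [-1.3, -9.5, 6.4]
grip_width: 0.0131
```

>>> move_arm(jaw=[255], dp=[[0,-0.00218,0]], rotation=[[0,0,-0.0111]])

```text
clock: 6.58
position: [0.5805, 0.1163, 0.0786]
tool_rot: [3.14, 0.0, 0.289]
force: [-2.7, -5.6, 5.5]
grip_width: 0.0131
```

>>> move_arm(jaw=[255], dp=[[0,0,0]], rotation=[[0,0,0]])

```text
clock: 6.7
position: [0.5802, 0.1171, 0.0786]
tool_rot: [-3.141, 0.001, 0.289]
force: [-4.2, -2.8, 8.1]
grip_width: 0.0131
```

>>> move_arm(jaw=[255,255,255], dp=[[0,-0.00218,0],[0,-0.00218,0],[0,0,0]], rotation=[[0,0,-0.0111],[0,0,-0.0111],[0,0,0]])

```text
clock: 7.08
position: [0.579, 0.1206, 0.0786]
tool_rot: [-3.141, 0.001, 0.359]
force: [-3.3, -2.2, 8.6]
grip_width: 0.0131
```

>>> move_arm(jaw=[255,255,255], dp=[[0,-0.00218,0],[0,-0.00218,0],[0,0,0]], rotation=[[0,0,-0.0111],[0,0,-0.0111],[0,0,0]])

```text
clock: 7.45
position: [0.5776, 0.124, 0.0786]
tool_rot: [-3.141, 0.001, 0.429]
force: [-5.5, -2.2, 8.7]
grip_width: 0.0133
```

>>> move_arm(jaw=[255,255], dp=[[0,-0.00109,0],[0,-0.00109,0]], rotation=[[0,0,-0.00556],[0,0,-0.00556]])

```text
clock: 7.7
position: [0.577, 0.1252, 0.0786]
tool_rot: [-3.141, 0.001, 0.463]
force: [-4.5, -2.7, 8.7]
grip_width: 0.0128
```

>>> move_arm(jaw=[255,255], dp=[[0,-0.00109,0],[0,-0.00109,0]], rotation=[[0,0,-0.00556],[0,0,-0.00556]])

```text
clock: 7.95
position: [0.5761, 0.1268, 0.0786]
tool_rot: [-3.141, 0.001, 0.498]
force: [-4.0, -4.5, 8.8]
grip_width: 0.0134
```

>>> move_arm(jaw=[255,255], dp=[[0,-0.00109,0],[0,-0.00109,0]], rotation=[[0,0,-0.00556],[0,0,-0.00556]])

```text
clock: 8.2
position: [0.5752, 0.1285, 0.0786]
tool_rot: [-3.141, 0.001, 0.533]
force: [-5.2, -4.2, 8.8]
grip_width: 0.0133
```

>>> move_arm(jaw=[255,255], dp=[[0,-0.00109,0],[0,-0.00109,0]], rotation=[[0,0,-0.00556],[0,0,-0.00556]])

```text
clock: 8.45
position: [0.5743, 0.13, 0.0786]
tool_rot: [-3.141, 0.001, 0.568]
force: [-6.1, -3.4, 9.8]
grip_width: 0.0133
```

>>> move_arm(jaw=[255,255], dp=[[-0.0005,-0.00109,0],[0,-0.00109,0]], rotation=[[0,0,-0.00556],[0,0,-0.00556]])

```text
clock: 8.7
position: [0.5733, 0.1314, 0.0786]
tool_rot: [-3.141, 0.0, 0.603]
force: [-3.4, -2.6, 6.7]
grip_width: 0.0133
```

>>> move_arm(jaw=[255,255], dp=[[0,-0.00109,0],[0,-0.00109,0]], rotation=[[0,0,-0.00556],[0,0,-0.00556]])

```text
clock: 8.95
position: [0.5728, 0.1321, 0.0787]
tool_rot: [3.141, 0.0, 0.637]
force: [1.4, -6.2, 3.3]
grip_width: 0.0134
```

>>> move_arm(jaw=[255,255], dp=[[0,-0.00109,0],[0,-0.00109,0]], rotation=[[0,0,-0.00556],[0,0,-0.00556]])

```text
clock: 9.2
position: [0.5719, 0.1332, 0.0787]
tool_rot: [3.14, -0.0, 0.672]
force: [2.1, -7.8, 3.3]
grip_width: 0.0132
```

>>> move_arm(jaw=[255,255], dp=[[0,-0.00109,0],[0,-0.00109,0]], rotation=[[0,0,-0.00556],[0,0,-0.00556]])

```text
clock: 9.45
position: [0.5707, 0.1348, 0.0786]
tool_rot: [3.141, 0.0, 0.707]
force: [-0.4, -5.3, 5.3]
grip_width: 0.0129
```

>>> move_arm(jaw=[255,255], dp=[[0,-0.00164,0],[0,-0.00164,0]], rotation=[[0,0,-0.00833],[0,0,-0.00833]])

```text
clock: 9.7
position: [0.5688, 0.137, 0.0786]
tool_rot: [3.141, 0.0, 0.76]
force: [-2.0, -3.8, 4.5]
grip_width: 0.0129
```

>>> move_arm(jaw=[255,255], dp=[[0,-0.00164,0],[0,-0.00164,0]], rotation=[[0,0,-0.00833],[0,0,-0.00833]])

```text
clock: 9.95
position: [0.5668, 0.139, 0.0786]
tool_rot: [3.141, 0.0, 0.813]
force: [-2.4, -4.0, 5.9]
grip_width: 0.0131
```

>>> move_arm(jaw=[255,255], dp=[[0,-0.00164,0],[0,-0.00164,0]], rotation=[[0,0,-0.00833],[0,0,-0.00833]])

```text
clock: 10.2
position: [0.5647, 0.1408, 0.0786]
tool_rot: [-3.141, 0.0, 0.865]
force: [-1.9, -3.8, 6.7]
grip_width: 0.0137
```

>>> move_arm(jaw=[255,255], dp=[[0,-0.00164,0],[0,-0.00164,0]], rotation=[[0,0,-0.00833],[0,0,-0.00833]])

```text
clock: 10.45
position: [0.5626, 0.1425, 0.0786]
tool_rot: [-3.141, 0.001, 0.917]
force: [-3.9, -3.7, 6.4]
grip_width: 0.013
```

>>> move_arm(jaw=[255,255], dp=[[0,-0.00164,0],[0,-0.00164,0]], rotation=[[0,0,-0.00833],[0,0,-0.00833]])

```text
clock: 10.7
position: [0.5604, 0.1441, 0.0786]
tool_rot: [-3.141, 0.001, 0.97]
force: [-4.0, -4.2, 7.4]
grip_width: 0.0129
```

>>> move_arm(jaw=[255,255], dp=[[0,-0.00109,0],[0,-0.00109,0]], rotation=[[0,0,-0.00556],[0,0,-0.00556]])

```text
clock: 10.95
position: [0.5589, 0.1451, 0.0786]
tool_rot: [-3.141, 0.001, 1.004]
force: [-4.8, -2.3, 8.5]
grip_width: 0.0132
```

>>> move_arm(jaw=[255,255], dp=[[0,-0.00109,0],[0,-0.00109,0]], rotation=[[0,0,-0.00556],[0,0,-0.00556]])

```text
clock: 11.2
position: [0.5574, 0.146, 0.0786]
tool_rot: [-3.141, 0.001, 1.039]
force: [-4.9, -4.3, 7.1]
grip_width: 0.0136
```

>>> move_arm(jaw=[255,255], dp=[[0,-0.00109,0],[0,-0.00109,0]], rotation=[[0,0,-0.00556],[0,0,-0.00556]])

```text
clock: 11.45
position: [0.556, 0.1469, 0.0786]
tool_rot: [-3.141, 0.001, 1.074]
force: [-3.5, -4.6, 8.5]
grip_width: 0.013
```

>>> move_arm(jaw=[255,255], dp=[[0,-0.00109,0],[0,-0.00109,0]], rotation=[[0,0,-0.00556],[0,0,-0.00556]])

```text
clock: 11.7
position: [0.5544, 0.1476, 0.0786]
tool_rot: [-3.141, 0.001, 1.109]
force: [-3.3, -4.0, 8.1]
grip_width: 0.0132
```

>>> move_arm(jaw=[255,255], dp=[[0,-0.00109,0],[0,-0.00109,0]], rotation=[[0,0,-0.00556],[0,0,-0.00556]])

```text
clock: 11.95
position: [0.5529, 0.1484, 0.0786]
tool_rot: [-3.141, 0.001, 1.144]
force: [-4.7, -4.6, 7.8]
grip_width: 0.0132
```

>>> move_arm(jaw=[255,255], dp=[[0,-0.00109,0],[0,-0.00109,0]], rotation=[[0,0,-0.00556],[0,0,-0.00556]])

```text
clock: 12.2
position: [0.5513, 0.149, 0.0786]
tool_rot: [-3.141, 0.001, 1.179]
force: [-3.7, -5.2, 8.8]
grip_width: 0.0137
```

>>> move_arm(jaw=[255,255], dp=[[0,-0.00109,0],[0,-0.00109,0]], rotation=[[0,0,-0.00556],[0,0,-0.00556]])

```text
clock: 12.45
position: [0.5497, 0.1497, 0.0786]
tool_rot: [-3.141, 0.001, 1.214]
force: [-3.8, -4.6, 8.0]
grip_width: 0.0134
```

>>> move_arm(jaw=[255,255], dp=[[0,-0.00109,0],[0,-0.00109,0]], rotation=[[0,0,-0.00556],[0,0,-0.00556]])

```text
clock: 12.7
position: [0.5481, 0.1502, 0.0786]
tool_rot: [-3.141, 0.001, 1.249]
force: [-3.2, -5.1, 7.0]
grip_width: 0.0132
```

>>> move_arm(jaw=[255,255,255,255], dp=[[0,-0.00109,0],[0,-0.00109,0],[0,-0.00109,0],[0,-0.00109,0]], rotation=[[0,0,-0.00556],[0,0,-0.00556],[0,0,-0.00556],[0,0,-0.00556]])

```text
clock: 13.2
position: [0.5447, 0.1512, 0.0786]
tool_rot: [-3.141, 0.001, 1.319]
force: [-3.4, -5.6, 7.6]
grip_width: 0.0135
```

>>> move_arm(jaw=[255,255,255,255], dp=[[0,-0.00109,0],[0,-0.00109,0],[0,-0.00109,0],[0,-0.00109,0]], rotation=[[0,0,-0.00556],[0,0,-0.00556],[0,0,-0.00556],[0,0,-0.00556]])

```text
clock: 13.7
position: [0.5414, 0.1519, 0.0786]
tool_rot: [-3.141, 0.001, 1.388]
force: [-2.7, -4.3, 7.7]
grip_width: 0.0129
```

>>> move_arm(jaw=[255,255,255,255], dp=[[0,-0.00109,0],[0,-0.00109,0],[0,-0.00109,0],[0,-0.00109,0]], rotation=[[0,0,-0.00556],[0,0,-0.00556],[0,0,-0.00556],[0,0,-0.00556]])

```text
clock: 14.2
position: [0.5379, 0.1525, 0.0786]
tool_rot: [-3.141, 0.001, 1.458]
force: [-3.4, -4.9, 6.6]
grip_width: 0.0133
```

>>> move_arm(jaw=[255,255,255,255], dp=[[0,-0.00109,0],[0,-0.00109,0],[0,-0.00109,0],[0,-0.00109,0]], rotation=[[0,0,-0.00556],[0,0,-0.00556],[0,0,-0.00556],[0,0,-0.00556]])

```text
clock: 14.7
position: [0.5348, 0.1527, 0.0786]
tool_rot: [3.142, 0.001, 1.528]
force: [0.2, -5.6, 4.8]
grip_width: 0.0132
```

>>> move_arm(jaw=[255,255], dp=[[0,-0.00109,0],[0,-0.00109,0]], rotation=[[0,0,-0.00556],[0,0,-0.00556]])

```text
clock: 14.95
position: [0.5332, 0.1528, 0.0786]
tool_rot: [3.141, 0.001, 1.563]
force: [1.4, -5.6, 4.2]
grip_width: 0.0129
```

>>> move_arm(jaw=[255,255], dp=[[0,-0.00109,0],[0,-0.00109,0]], rotation=[[0,0,-0.00556],[0,0,-0.00556]])

```text
clock: 15.2
position: [0.5317, 0.1528, 0.0786]
tool_rot: [3.141, 0.0, 1.598]
force: [2.7, -5.7, 3.0]
grip_width: 0.013
```

>>> move_arm(jaw=[255,255,255], dp=[[0,-0.00109,0],[0,-0.00109,0],[0,0,0]], rotation=[[0,0,-0.00556],[0,0,-0.00556],[0,0,0]])

```text
clock: 15.58
position: [0.5301, 0.1527, 0.0787]
tool_rot: [3.141, 0.0, 1.632]
force: [2.8, -5.3, 1.8]
grip_width: 0.0135
```

>>> move_arm(jaw=[255,255,255], dp=[[0,-0.00109,0],[0,0,0],[0,0,0]], rotation=[[0,0,-0.00556],[0,0,0],[0,0,0]])

```text
clock: 15.95
position: [0.5293, 0.1527, 0.0786]
tool_rot: [3.141, 0.0, 1.649]
force: [3.2, -5.4, 1.8]
grip_width: 0.0133
```

>>> move_arm(jaw=[255,255], dp=[[0,-0.00109,0],[0,0,0]], rotation=[[0,0,-0.00556],[0,0,0]])

```text
clock: 16.2
position: [0.5285, 0.1526, 0.0786]
tool_rot: [3.14, 0.0, 1.667]
force: [4.2, -5.0, 0.3]
grip_width: 0.0134
```

>>> move_arm(jaw=[255,255], dp=[[0,-0.00109,0],[0,0,0]], rotation=[[0,0,-0.00556],[0,0,0]])

```text
clock: 16.45
position: [0.5281, 0.1528, 0.0787]
tool_rot: [3.139, 0.0, 1.685]
force: [7.7, -3.7, -2.8]
grip_width: 0.0132
```

```bash
python3 - <<'E'
from h import *
F=[]
for i in range(2):
    a=grab_frame("wrist");s=bot.observe();F.append(np.r_[s["force"],s["moment"]])
print(np.array(F).round(2),s["position"],s["tool_rot"],s["qpos"].round(2),s["clock"])
cv2.imwrite("pics/w3.png",a)
E
```

```text
[[ 7.49 -4.06 -2.57 -0.9  -1.44 -0.15]
 [ 7.17 -4.45 -2.5  -0.9  -1.41 -0.13]] [0.52811548 0.15277095 0.07866745] [3.13943284e+00 3.37081454e-04 1.68470002e+00] [-0.54  0.63  0.21  1.93 -0.21  0.6  -0.08] 16.55
```

View pics/w3.png

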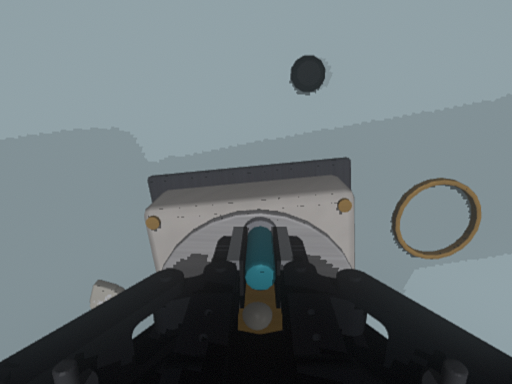

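The handle is firmly between the pads at about (260,260), and the force is rising. I take one more small step, to tell the stop (force rises) from a notch (force falls).

>>> move_arm(jaw=[255,255,255], dp=[[0,-0.0011,0],[0,0,0],[0,0,0]], rotation=[[0,0,-0.00556],[0,0,0],[0,0,0]])

```text
clock: 16.92
position: [0.5273, 0.1527, 0.0787]
tool_rot: [3.139, 0.0, 1.702]
force: [7.5, -4.0, -3.0]
grip_width: 0.013
```

>>> move_arm(jaw=[255,255], dp=[[0,-0.0011,0],[0,0,0]], rotation=[[0,0,-0.00556],[0,0,0]])

```text
clock: 17.18
position: [0.5266, 0.1526, 0.0787]
tool_rot: [3.139, 0.0, 1.72]
force: [8.9, -3.7, -3.3]
grip_width: 0.0133
```

>>> move_arm(jaw=[255,255,255,255], dp=[[0,0.00218,0],[0,0.00218,0],[0,0.00218,0],[0,0.00218,0]], rotation=[[0,0,0.0111],[0,0,0.0111],[0,0,0.0111],[0,0,0.0111]])

```text
clock: 17.68
position: [0.5329, 0.153, 0.0787]
tool_rot: [3.14, 0.0, 1.579]
force: [4.0, -5.8, 1.0]
grip_width: 0.0127
```

>>> move_arm(jaw=[255,255], dp=[[0,0.00164,0],[0,0.00164,0]], rotation=[[0,0,0.00833],[0,0,0.00833]])

```text
clock: 17.92
position: [0.5352, 0.1529, 0.0786]
tool_rot: [3.141, 0.001, 1.527]
force: [2.5, -6.7, 3.8]
grip_width: 0.013
```

>>> move_arm(jaw=[255,255], dp=[[0,0.00164,0],[0,0.00164,0]], rotation=[[0,0,0.00833],[0,0,0.00833]])

```text
clock: 18.18
position: [0.5376, 0.1527, 0.0786]
tool_rot: [3.141, 0.001, 1.475]
force: [-0.0, -6.1, 4.7]
grip_width: 0.0133
```

>>> move_arm(jaw=[255,255], dp=[[0,0.00164,0],[0,0.00164,0]], rotation=[[0,0,0.00833],[0,0,0.00833]])

```text
clock: 18.42
position: [0.5402, 0.1524, 0.0786]
tool_rot: [3.141, 0.001, 1.422]
force: [-0.1, -6.0, 5.0]
grip_width: 0.0134
```

>>> move_arm(jaw=[255,255], dp=[[0,0.00164,0],[0,0.00164,0]], rotation=[[0,0,0.00833],[0,0,0.00833]])

```text
clock: 18.68
position: [0.5428, 0.1519, 0.0787]
tool_rot: [3.141, 0.001, 1.37]
force: [-0.2, -7.9, 4.6]
grip_width: 0.0132
```

>>> move_arm(jaw=[255,255], dp=[[0,0.00164,0],[0,0.00164,0]], rotation=[[0,0,0.00833],[0,0,0.00833]])

```text
clock: 18.92
position: [0.5453, 0.1513, 0.0786]
tool_rot: [3.141, 0.001, 1.318]
force: [-0.5, -7.0, 5.8]
grip_width: 0.0129
```

>>> move_arm(jaw=[255,255], dp=[[0,0.00164,0],[0,0.00164,0]], rotation=[[0,0,0.00833],[0,0,0.00833]])

```text
clock: 19.18
position: [0.5478, 0.1506, 0.0786]
tool_rot: [3.141, 0.001, 1.265]
force: [-0.5, -8.2, 5.8]
grip_width: 0.0131
```

>>> move_arm(jaw=[255,255], dp=[[0,0.00164,0],[0,0.00164,0]], rotation=[[0,0,0.00833],[0,0,0.00833]])

```text
clock: 19.42
position: [0.5502, 0.1497, 0.0786]
tool_rot: [3.141, 0.001, 1.213]
force: [-2.1, -7.7, 5.6]
grip_width: 0.0128
```

>>> move_arm(jaw=[255,255], dp=[[0,0.00164,0],[0,0.00164,0]], rotation=[[0,0,0.00833],[0,0,0.00833]])

```text
clock: 19.68
position: [0.5526, 0.1487, 0.0786]
tool_rot: [3.141, 0.001, 1.161]
force: [-2.2, -7.8, 6.6]
grip_width: 0.0131
```

>>> move_arm(jaw=[255,255], dp=[[0,0.00164,0],[0,0.00164,0]], rotation=[[0,0,0.00833],[0,0,0.00833]])

```text
clock: 19.92
position: [0.5549, 0.1476, 0.0786]
tool_rot: [3.141, 0.001, 1.108]
force: [-2.9, -9.0, 6.1]
grip_width: 0.0134
```

>>> move_arm(jaw=[255,255], dp=[[0,0.00164,0],[0,0.00164,0]], rotation=[[0,0,0.00833],[0,0,0.00833]])

```text
clock: 20.18
position: [0.557, 0.1465, 0.0786]
tool_rot: [-3.141, 0.001, 1.056]
force: [-4.8, -6.3, 10.1]
grip_width: 0.013
```

>>> move_arm(jaw=[255,255], dp=[[0,0.00164,0],[0,0.00164,0]], rotation=[[0,0,0.00833],[0,0,0.00833]])

```text
clock: 20.42
position: [0.5582, 0.1461, 0.0785]
tool_rot: [-3.139, 0.002, 1.005]
force: [-13.7, -1.8, 16.4]
grip_width: 0.0134
```

>>> move_arm(jaw=[255,255], dp=[[0,0.00164,0],[0,0.00164,0]], rotation=[[0,0,0.00833],[0,0,0.00833]])

```text
clock: 20.68
position: [0.5594, 0.1452, 0.0784]
tool_rot: [-3.137, 0.002, 0.953]
force: [-14.7, -1.4, 15.9]
grip_width: 0.0131
```

>>> move_arm(jaw=[255,255], dp=[[0,0.00164,0],[0,0.00164,0]], rotation=[[0,0,0.00833],[0,0,0.00833]])

```text
clock: 20.92
position: [0.5623, 0.1432, 0.0785]
tool_rot: [-3.139, 0.002, 0.9]
force: [-11.1, -3.6, 13.1]
grip_width: 0.013
```

>>> move_arm(jaw=[255,255], dp=[[0,0.00164,0],[0,0.00164,0]], rotation=[[0,0,0.00833],[0,0,0.00833]])

```text
clock: 21.18
position: [0.5645, 0.1414, 0.0785]
tool_rot: [-3.139, 0.002, 0.847]
force: [-11.3, -2.2, 12.4]
grip_width: 0.0133
```

>>> move_arm(jaw=[255,255], dp=[[0,0.00164,0],[0,0.00164,0]], rotation=[[0,0,0.00833],[0,0,0.00833]])

```text
clock: 21.42
position: [0.5666, 0.1396, 0.0785]
tool_rot: [-3.14, 0.002, 0.795]
force: [-8.6, -3.4, 10.5]
grip_width: 0.0128
```

>>> move_arm(jaw=[255,255], dp=[[0,0.00164,0],[0,0.00164,0]], rotation=[[0,0,0.00833],[0,0,0.00833]])

```text
clock: 21.68
position: [0.5686, 0.1377, 0.0785]
tool_rot: [-3.14, 0.002, 0.742]
force: [-9.4, -3.3, 10.8]
grip_width: 0.0132
```

>>> move_arm(jaw=[255,255], dp=[[0,0.00164,0],[0,0.00164,0]], rotation=[[0,0,0.00833],[0,0,0.00833]])

```text
clock: 21.92
position: [0.5704, 0.1357, 0.0785]
tool_rot: [-3.14, 0.002, 0.69]
force: [-7.2, -4.9, 9.6]
grip_width: 0.0128
```

>>> move_arm(jaw=[255,255], dp=[[0,0.00164,0],[0,0.00164,0]], rotation=[[0,0,0.00833],[0,0,0.00833]])

```text
clock: 22.18
position: [0.5722, 0.1336, 0.0785]
tool_rot: [-3.14, 0.002, 0.638]
force: [-8.4, -3.4, 10.6]
grip_width: 0.0131
```

>>> move_arm(jaw=[255,255], dp=[[0,0.00164,0],[0,0.00164,0]], rotation=[[0,0,0.00833],[0,0,0.00833]])

```text
clock: 22.42
position: [0.5735, 0.1317, 0.0785]
tool_rot: [-3.14, 0.002, 0.586]
force: [-10.7, -0.8, 12.9]
grip_width: 0.0131
```

>>> move_arm(jaw=[255,255], dp=[[-0.0005,0.00164,0],[0,0.00164,0]], rotation=[[0,0,0.00833],[0,0,0.00833]])

```text
clock: 22.68
position: [0.5744, 0.1305, 0.0785]
tool_rot: [-3.139, 0.002, 0.534]
force: [-9.2, 0.9, 11.8]
grip_width: 0.0131
```

>>> move_arm(jaw=[255,255], dp=[[0,0.00164,0],[0,0.00164,0]], rotation=[[0,0,0.00833],[0,0,0.00833]])

```text
clock: 22.92
position: [0.5759, 0.1279, 0.0785]
tool_rot: [-3.14, 0.002, 0.482]
force: [-8.8, 1.3, 10.0]
grip_width: 0.013
```

>>> move_arm(jaw=[255,255], dp=[[0,0.00164,0],[0,0.00164,0]], rotation=[[0,0,0.00833],[0,0,0.00833]])

```text
clock: 23.18
position: [0.5773, 0.1255, 0.0785]
tool_rot: [-3.14, 0.001, 0.429]
force: [-7.1, 0.2, 10.7]
grip_width: 0.013
```

>>> move_arm(jaw=[255,255], dp=[[0,0.00164,0],[0,0.00164,0]], rotation=[[0,0,0.00833],[0,0,0.00833]])

```text
clock: 23.42
position: [0.5785, 0.1229, 0.0785]
tool_rot: [-3.14, 0.001, 0.377]
force: [-7.2, 0.2, 10.1]
grip_width: 0.0129
```

>>> move_arm(jaw=[255,255], dp=[[0,0.00164,0],[0,0.00164,0]], rotation=[[0,0,0.00833],[0,0,0.00833]])

```text
clock: 23.68
position: [0.5795, 0.1203, 0.0785]
tool_rot: [-3.14, 0.001, 0.324]
force: [-6.4, -1.3, 9.0]
grip_width: 0.0132
```

>>> move_arm(jaw=[255,255], dp=[[0,0.00164,0],[0,0.00164,0]], rotation=[[0,0,0.00833],[0,0,0.00833]])

```text
clock: 23.92
position: [0.5804, 0.1177, 0.0785]
tool_rot: [-3.141, 0.001, 0.272]
force: [-6.3, -0.8, 7.9]
grip_width: 0.0128
```

>>> move_arm(jaw=[255,255], dp=[[0,0.00164,0],[0,0.00164,0]], rotation=[[0,0,0.00833],[0,0,0.00833]])

```text
clock: 24.18
position: [0.5812, 0.1151, 0.0785]
tool_rot: [-3.141, 0.001, 0.219]
force: [-6.1, -0.9, 8.3]
grip_width: 0.0134
```

>>> move_arm(jaw=[255,255], dp=[[0,0.00164,0],[0,0.00164,0]], rotation=[[0,0,0.00833],[0,0,0.00833]])

```text
clock: 24.42
position: [0.5815, 0.1134, 0.0785]
tool_rot: [-3.14, 0.001, 0.168]
force: [-7.1, 5.0, 9.1]
grip_width: 0.0132
```

>>> move_arm(jaw=[255,255], dp=[[0,0.00164,0],[0,0.00164,0]], rotation=[[0,0,0.00833],[0,0,0.00833]])

```text
clock: 24.68
position: [0.582, 0.1111, 0.0785]
tool_rot: [-3.14, 0.001, 0.116]
force: [-5.4, 5.1, 8.0]
grip_width: 0.0129
```

>>> move_arm(jaw=[255,255], dp=[[0,0.00164,0],[0,0.00164,0]], rotation=[[0,0,0.00833],[0,0,0.00833]])

```text
clock: 24.92
position: [0.5824, 0.1083, 0.0785]
tool_rot: [-3.14, 0.001, 0.063]
force: [-5.0, 3.5, 8.3]
grip_width: 0.0131
```

>>> move_arm(jaw=[255,255], dp=[[0,0.00164,0],[0,0.00164,0]], rotation=[[0,0,0.00833],[0,0,0.00833]])

```text
clock: 25.18
position: [0.5826, 0.1054, 0.0785]
tool_rot: [-3.14, 0.001, 0.011]
force: [-4.4, 3.4, 7.1]
grip_width: 0.0137
```

>>> move_arm(jaw=[255,255], dp=[[0,0.00164,0],[0,0.00164,0]], rotation=[[0,0,0.00833],[0,0,0.00833]])

```text
clock: 25.42
position: [0.5827, 0.1026, 0.0785]
tool_rot: [-3.141, 0.001, -0.042]
force: [-4.4, 0.1, 7.6]
grip_width: 0.0129
```

>>> move_arm(jaw=[255,255], dp=[[0,0.00164,0],[0,0.00164,0]], rotation=[[0,0,0.00833],[0,0,0.00833]])

```text
clock: 25.68
position: [0.5826, 0.0998, 0.0786]
tool_rot: [-3.141, 0.001, -0.094]
force: [-3.9, -0.4, 5.8]
grip_width: 0.0131
```

>>> move_arm(jaw=[255,255], dp=[[0,0.00164,0],[0,0.00164,0]], rotation=[[0,0,0.00833],[0,0,0.00833]])

```text
clock: 25.92
position: [0.5823, 0.0971, 0.0785]
tool_rot: [-3.141, 0.001, -0.147]
force: [-4.1, 1.4, 6.4]
grip_width: 0.013
```

>>> move_arm(jaw=[255,255], dp=[[0,0.00164,0],[0,0.00164,0]], rotation=[[0,0,0.00833],[0,0,0.00833]])

```text
clock: 26.18
position: [0.582, 0.0945, 0.0786]
tool_rot: [-3.141, 0.001, -0.199]
force: [-3.1, 2.8, 6.6]
grip_width: 0.0131
```

>>> move_arm(jaw=[255,255], dp=[[0,0.00164,0],[0,0.00164,0]], rotation=[[0,0,0.00833],[0,0,0.00833]])

```text
clock: 26.42
position: [0.5816, 0.0934, 0.0785]
tool_rot: [-3.139, 0.001, -0.25]
force: [-0.7, 12.5, 7.1]
grip_width: 0.0132
```

>>> move_arm(jaw=[255,255], dp=[[0,0.00164,0],[0,0.00164,0]], rotation=[[0,0,0.00833],[0,0,0.00833]])

```text
clock: 26.68
position: [0.5811, 0.091, 0.0785]
tool_rot: [-3.139, 0.001, -0.302]
force: [-0.5, 7.1, 5.6]
grip_width: 0.0132
```

>>> move_arm(jaw=[255,255], dp=[[0,0.00164,0],[0,0.00164,0]], rotation=[[0,0,0.00833],[0,0,0.00833]])

```text
clock: 26.92
position: [0.5803, 0.088, 0.0785]
tool_rot: [-3.14, 0.001, -0.355]
force: [-0.5, 6.0, 4.2]
grip_width: 0.0131
```

>>> move_arm(jaw=[255,255], dp=[[0,0.00164,0],[0,0.00164,0]], rotation=[[0,0,0.00833],[0,0,0.00833]])

```text
clock: 27.18
position: [0.5793, 0.0851, 0.0786]
tool_rot: [-3.14, 0.0, -0.408]
force: [-1.4, 6.0, 5.5]
grip_width: 0.0126
```

>>> move_arm(jaw=[255,255], dp=[[0,0.00164,0],[0,0.00164,0]], rotation=[[0,0,0.00833],[0,0,0.00833]])

```text
clock: 27.42
position: [0.5782, 0.0824, 0.0786]
tool_rot: [-3.141, 0.0, -0.461]
force: [-1.2, 4.0, 5.3]
grip_width: 0.013
```

>>> move_arm(jaw=[255,255], dp=[[0,0.00164,0],[0,0.00164,0]], rotation=[[0,0,0.00833],[0,0,0.00833]])

```text
clock: 27.68
position: [0.577, 0.0799, 0.0786]
tool_rot: [-3.141, 0.0, -0.513]
force: [-0.7, 3.4, 5.2]
grip_width: 0.0133
```

>>> move_arm(jaw=[255,255], dp=[[0,0.00164,0],[0,0.00164,0]], rotation=[[0,0,0.00833],[0,0,0.00833]])

```text
clock: 27.92
position: [0.5757, 0.0775, 0.0786]
tool_rot: [-3.141, 0.0, -0.566]
force: [-0.6, 3.3, 6.3]
grip_width: 0.0133
```

>>> move_arm(jaw=[255,255], dp=[[0,0.00164,0],[0,0.00164,0]], rotation=[[0,0,0.00833],[0,0,0.00833]])

```text
clock: 28.18
position: [0.5743, 0.0752, 0.0786]
tool_rot: [-3.141, 0.0, -0.618]
force: [1.6, 6.5, 3.5]
grip_width: 0.0131
```

>>> move_arm(jaw=[255,255], dp=[[0,0.00164,0],[0,0.00164,0]], rotation=[[0,0,0.00833],[0,0,0.00833]])

```text
clock: 28.42
position: [0.5736, 0.0741, 0.0786]
tool_rot: [-3.139, -0.0, -0.67]
force: [7.9, 10.7, -0.2]
grip_width: 0.0131
```

```bash
python3 - <<'E'
from h import *
c=calibration("wrist");a=grab_frame("wrist");s=bot.observe();print(s["position"].round(4),s["tool_rot"].round(3),s["force"].round(1),s["qpos"].round(2),s["clock"])
cv2.imwrite("pics/w4.png",a)
hsv=cv2.cvtColor(a,cv2.COLOR_BGR2HSV);tq=cv2.inRange(hsv,(80,90,40),(105,255,255))
n,l,st,ce=cv2.connectedComponentsWithStats(tq)
for i in range(1,n):
    if st[i,4]>30: print(st[i],ce[i].round(1),cast(c,ce[i],.075).round(4))
E
```

```text
[0.5734 0.0739 0.0786] [-3.14  -0.    -0.671] [2.3 4.8 3.4] [-0.75  0.84  0.81  1.87 -0.83  0.81 -1.73] 28.475
[ 245  227   30   63 1610] [259.4 258.7] [0.5647 0.0812 0.075 ]
```

View pics/w4.png

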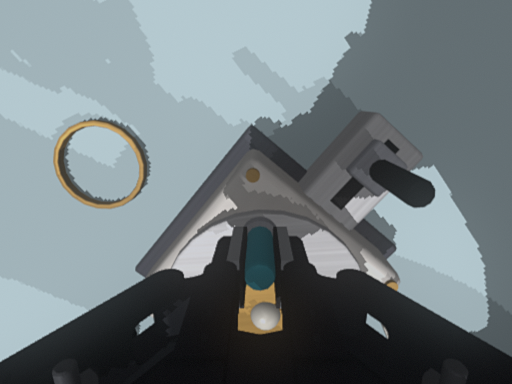

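The handle is still held and lines up with the bead. Cw leave-jumps so far came at about 59°, 35°, 11°, -12° and -37°, so I am now on bump five.

>>> move_arm(jaw=[255,255], dp=[[0,0.00164,0],[0,0.00164,0]], rotation=[[0,0,0.00833],[0,0,0.00833]])

```text
clock: 28.72
position: [0.5718, 0.0717, 0.0786]
tool_rot: [-3.14, -0.0, -0.722]
force: [4.0, 4.6, 1.9]
grip_width: 0.0131
```

>>> move_arm(jaw=[255,255], dp=[[0,0.00164,0],[0,0.00164,0]], rotation=[[0,0,0.00833],[0,0,0.00833]])

```text
clock: 28.98
position: [0.5699, 0.0694, 0.0786]
tool_rot: [-3.14, -0.0, -0.775]
force: [3.6, 6.0, 1.4]
grip_width: 0.0133
```

>>> move_arm(jaw=[255,255], dp=[[0,0.00164,0],[0,0.00164,0]], rotation=[[0,0,0.00833],[0,0,0.00833]])

```text
clock: 29.22
position: [0.5679, 0.0674, 0.0786]
tool_rot: [-3.14, -0.0, -0.828]
force: [4.4, 4.8, 1.7]
grip_width: 0.0132
```

>>> move_arm(jaw=[255,255], dp=[[0,0.00164,0],[0,0.00164,0]], rotation=[[0,0,0.00833],[0,0,0.00833]])

```text
clock: 29.48
position: [0.5657, 0.0652, 0.0786]
tool_rot: [-3.141, -0.0, -0.881]
force: [3.7, 3.7, 3.1]
grip_width: 0.0137
```

>>> move_arm(jaw=[255,255], dp=[[0,0.00164,0],[0,0.00164,0]], rotation=[[0,0,0.00833],[0,0,0.00833]])

```text
clock: 29.72
position: [0.5635, 0.0633, 0.0786]
tool_rot: [-3.141, -0.0, -0.933]
force: [3.7, 3.0, 3.7]
grip_width: 0.0133
```

>>> move_arm(jaw=[255,255], dp=[[0,0.00109,0],[0,0.00109,0]], rotation=[[0,0,0.00556],[0,0,0.00556]])

```text
clock: 29.98
position: [0.562, 0.0622, 0.0786]
tool_rot: [-3.142, -0.0, -0.968]
force: [3.1, 0.1, 5.6]
grip_width: 0.0131
```

>>> move_arm(jaw=[255,255], dp=[[0,0.00109,0],[0,0.00109,0]], rotation=[[0,0,0.00556],[0,0,0.00556]])

```text
clock: 30.22
position: [0.5605, 0.0611, 0.0785]
tool_rot: [3.142, -0.0, -1.003]
force: [2.4, 2.2, 6.0]
grip_width: 0.0131
```

>>> move_arm(jaw=[255,255], dp=[[0,0.00109,0],[0,0.00109,0]], rotation=[[0,0,0.00556],[0,0,0.00556]])

```text
clock: 30.48
position: [0.5593, 0.0604, 0.0786]
tool_rot: [-3.141, -0.0, -1.037]
force: [6.7, 2.6, 2.9]
grip_width: 0.0129
```

>>> move_arm(jaw=[255,255], dp=[[0,-0.00164,0],[0,0,0]], rotation=[[0,0,-0.00833],[0,0,0]])

```text
clock: 30.72
position: [0.5599, 0.0607, 0.0785]
tool_rot: [3.141, 0.0, -1.01]
force: [0.2, 0.9, 6.7]
grip_width: 0.0136
```

>>> move_arm(jaw=[0,0,0,0,0,0], dp=[[0,0,0],[0,0,0],[0,0,0],[0,0,0],[0,0,0],[0,0,0]], rotation=[[0,0,0],[0,0,0],[0,0,0],[0,0,0],[0,0,0],[0,0,0]])

```text
clock: 31.48
position: [0.5602, 0.0611, 0.0785]
tool_rot: [3.142, -0.0, -1.01]
force: [-0.9, -0.6, -0.0]
grip_width: 0.0854
```

>>> move_arm(jaw=[0,0,0,0], dp=[[0,0,-0.05],[0,0,-0.06],[0,0,0],[0,0,0]], rotation=[[0,0,0.05],[0,0,0.045],[0,0,0],[0,0,0]])

```text
clock: 31.98
position: [0.56, 0.0614, 0.1661]
tool_rot: [3.141, 0.0, -1.307]
force: [-0.9, -0.0, -0.4]
grip_width: 0.0853
```

```bash
python3 - <<'E'
from h import *
c=calibration("wrist");s=bot.observe();a=grab_frame("wrist");print(s["position"].round(4),s["tool_rot"].round(3),s["force"].round(1),s["qpos"].round(2),s["clock"])
np.savez("w5.npz",**c);cv2.imwrite("pics/w5.png",a)
th=np.radians(12.1);C=np.array([.5319,.103]);P=C+.106*np.array([np.sin(th),-np.cos(th)])
print(P,proj(c,[*P,.095]),proj(c,[*P,.045]),proj(c,[*C,.08]))
E
```

```text
[0.56   0.0614 0.1661] [ 3.141  0.    -1.307] [-0.9 -0.  -0.4] [-0.89  0.8   1.09  1.86 -0.84  1.03 -2.32] 31.975
[ 0.55411957 -0.00064502] [291.08812035 118.58641946] [285.23672742 114.99478762] [278.88752432 247.42339436]
```

View pics/w5.png

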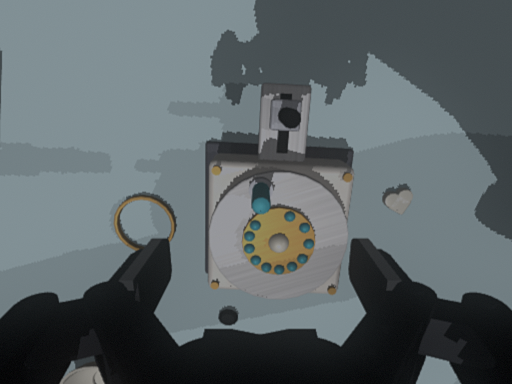

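The post shows at (289,118), within about 2 mm of the prediction. The handle is at (261,200), settled and free.

>>> move_arm(jaw=[0,0,0,0,0,0], dp=[[0.036,0.013,0],[0.036,0.013,0],[0,0,0],[0,0,0.068],[0,0,0.069],[0,0,0]], rotation=[[0,0,0],[0,0,0],[0,0,0.017],[0,0,0],[0,0,0],[0,0,0]])

```text
clock: 32.78
position: [0.5528, -0.0002, 0.0541]
tool_rot: [3.136, 0.001, -1.362]
force: [-0.4, 0.4, 1.5]
grip_width: 0.0856
```

```bash
python3 - <<'E'
from h import *
c=calibration("wrist");s=bot.observe();a=grab_frame("wrist");print(s["position"].round(4),s["tool_rot"].round(3),s["force"].round(1),s["qpos"].round(2),s["clock"])
cv2.imwrite("pics/w6.png",a);print(proj(c,[*s["position"][:2],.095]))
E
```

```text
[ 5.528e-01 -2.000e-04  5.410e-02] [ 3.136e+00  1.000e-03 -1.362e+00] [-0.4  0.4  1.5] [-0.69  0.92  0.91  1.94 -1.01  0.84 -2.14] 32.775
[259.47517939 290.91846383]
```

View pics/w6.png

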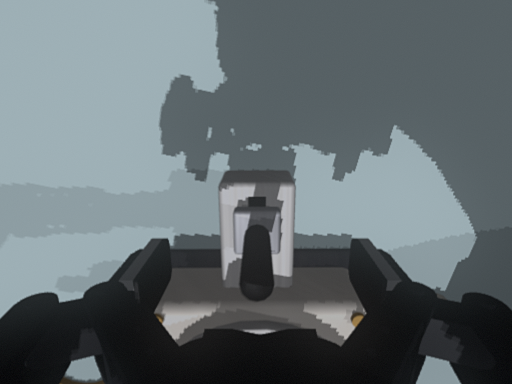

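The post is centred between the fingers, with its top at (257,290). Grip it.

>>> move_arm(jaw=[255,255,255,255,255,255,255,255], dp=[[0,0,-0.001],[0,0,0],[0,0,0],[0,0,0],[0,0,0],[0,0,0],[0,0,0],[0,0,0]], rotation=[[0,0,0],[0,0,0],[0,0,0],[0,0,0],[0,0,0],[0,0,0],[0,0,0],[0,0,0]], squeeze=25)

```text
clock: 33.83
position: [0.5543, 0.0001, 0.0582]
tool_rot: [3.141, 0.001, -1.362]
force: [-7.8, 1.8, 13.3]
grip_width: 0.0132
```

>>> move_arm(jaw=[255,255,255,255], dp=[[-0.0025,0,0],[-0.0025,0,0],[-0.0025,0,0],[0,0,0]], rotation=[[0,0,0],[0,0,0],[0,0,0],[0,0,0]])

```text
clock: 34.33
position: [0.5532, 0.0054, 0.0582]
tool_rot: [3.141, -0.0, -1.363]
force: [-7.0, -2.0, 11.6]
grip_width: 0.0132
```

>>> move_arm(jaw=[255,255], dp=[[-0.002,0,0],[0,0,0]], rotation=[[0,0,0],[0,0,0]])

```text
clock: 34.58
position: [0.5528, 0.0069, 0.0582]
tool_rot: [3.141, -0.0, -1.363]
force: [-8.4, -2.7, 11.8]
grip_width: 0.0134
```

>>> move_arm(jaw=[255,255], dp=[[-0.002,0,0],[0,0,0]], rotation=[[0,0,0],[0,0,0]])

```text
clock: 34.83
position: [0.5525, 0.0084, 0.0582]
tool_rot: [3.141, -0.0, -1.363]
force: [-6.7, -3.2, 10.7]
grip_width: 0.0134
```

>>> move_arm(jaw=[255,255], dp=[[-0.0015,0,0],[0,0,0]], rotation=[[0,0,0],[0,0,0]])

```text
clock: 35.08
position: [0.5523, 0.0096, 0.0582]
tool_rot: [3.141, -0.0, -1.363]
force: [-6.9, -2.6, 12.2]
grip_width: 0.0134
```

The bolt has passed 8 mm with no added resistance, so it is entering the fifth notch.

>>> move_arm(jaw=[255,255,255], dp=[[-0.002,0,0],[-0.002,0,0],[0,0,0]], rotation=[[0,0,0],[0,0,0],[0,0,0]])

```text
clock: 35.45
position: [0.5516, 0.0128, 0.0582]
tool_rot: [3.141, -0.0, -1.363]
force: [-6.6, -2.8, 11.7]
grip_width: 0.013
```

>>> move_arm(jaw=[255,255], dp=[[-0.0018,0,0],[0,0,0]], rotation=[[0,0,0],[0,0,0]])

```text
clock: 35.7
position: [0.5513, 0.0142, 0.0582]
tool_rot: [3.141, -0.0, -1.363]
force: [-6.4, -2.5, 11.7]
grip_width: 0.0136
```

>>> move_arm(jaw=[255,255], dp=[[-0.0012,0,0],[0,0,0]], rotation=[[0,0,0],[0,0,0]])

```text
clock: 35.95
position: [0.5511, 0.015, 0.0582]
tool_rot: [3.141, -0.0, -1.363]
force: [-7.4, -2.8, 10.5]
grip_width: 0.0134
```

Now 15.2 mm in. Small steps until it meets its end.

>>> move_arm(jaw=[255,255], dp=[[-0.0008,0,0],[0,0,0]], rotation=[[0,0,0],[0,0,0]])

```text
clock: 36.2
position: [0.551, 0.0156, 0.0582]
tool_rot: [3.141, -0.0, -1.363]
force: [-7.4, -2.8, 11.6]
grip_width: 0.0129
```

>>> move_arm(jaw=[255,255], dp=[[-0.0008,0,0],[0,0,0]], rotation=[[0,0,0],[0,0,0]])

```text
clock: 36.45
position: [0.551, 0.0158, 0.0582]
tool_rot: [3.141, -0.001, -1.363]
force: [-6.5, -4.1, 9.6]
grip_width: 0.0127
```

>>> move_arm(jaw=[255,255,255], dp=[[-0.0007,0,0],[0,0,0],[0,0,0]], rotation=[[0,0,0],[0,0,0],[0,0,0]])

```text
clock: 36.83
position: [0.5509, 0.0159, 0.0582]
tool_rot: [3.141, -0.002, -1.363]
force: [-4.6, -8.1, 7.8]
grip_width: 0.0135
```

The bolt stands against its hard end at 16 mm, pressed with about 7 N. Release and lift away.

>>> move_arm(jaw=[0,0,0,0,0,0], dp=[[0.0006,0,0],[0,0,0],[0,0,0],[0,0,0],[0,0,0],[0,0,0]], rotation=[[0,0,0],[0,0,0],[0,0,0],[0,0,0],[0,0,0],[0,0,0]])

```text
clock: 37.58
position: [0.5514, 0.0171, 0.0577]
tool_rot: [-3.142, 0.0, -1.362]
force: [-0.1, 1.0, -0.0]
grip_width: 0.0856
```

>>> move_arm(jaw=[0,0,0,0,0], dp=[[0,0,-0.05],[0,0,-0.07],[0,0,-0.06],[0,0,0],[0,0,0]], rotation=[[0,0,0],[0,0,0],[0,0,0],[0,0,0],[0,0,0]])

```text
clock: 38.2
position: [0.5512, 0.0174, 0.2013]
tool_rot: [3.141, 0.001, -1.362]
force: [0.8, -0.1, -0.6]
grip_width: 0.0852
```

```bash
python3 - <<'E'
from h import *
c=calibration("wrist");s=bot.observe();a=grab_frame("wrist");print(s["position"].round(4),s["force"].round(1),s["clock"])
cv2.imwrite("pics/w7.png",a)
th=np.radians(12.1);C=np.array([.5319,.103])
for d in(.09,.106):
    P=C+d*np.array([np.sin(th),-np.cos(th)]);print(d,proj(c,[*P,.095]))
E
```

```text
[0.5512 0.0174 0.2013] [ 0.8 -0.1 -0.6] 38.2
0.09 [260.50734435 183.53161067]
0.106 [260.49216903 165.11678379]
```

View pics/w7.png

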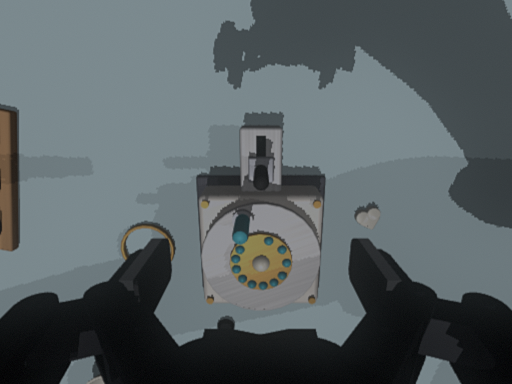

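The post's top is at (261,184), against a prediction of (260.5,183.5) for fully home. The dial is undisturbed and the arm is clear, so I hand the job in.

```bash
python3 -c "
from workcell import workorder;print(workorder.job_done())"
```

```text
the job is handed in; nothing more can be done
None
```

I zeroed the dial, turned it clockwise five clicks, pushed the lock bolt fully home, let go and handed the job in at about 38 s of the 72 s allowed.

- **Stop:** I wound the dial anticlockwise over three bumps and a free run of roughly 25°, onto the sprung stop. The reading at the handle reached about 8 N. I estimate at most 12 N true force, about 22 N on the pin, which is under the 30 N limit. The force fell away evenly on backing off, as a spring would.
- **Clicks:** Going clockwise, the force jumped as each bump began, at about 59°, 35°, 11°, -12° and -37° (handle angle in the world frame). A sixth jump began at about -58°, which showed the dial had reached notch five. I eased back about 1.5° and released it there.
- **Bolt:** It went past the 8 mm point with no extra resistance, which fits notch five, and met its end at 16 mm with about 7 N. The last picture has the post within a pixel of where it should be when fully home. I did not tug the bolt to test the lock. The bangle, heart and black bead, which were in view, looked undisturbed, and the gripper was touching nothing.

**Disagreements:**
- The handle's starting angle in the images (about -3°) does not match where I felt that notch going clockwise (about -10°). I put this down to play in the grip.
- The force readings were a few newtons noisy and offset, so I took them from jumps and trends rather than absolute values.

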